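# Hold a coin roll down in the V of the roll checking stand

### The arm

A 7-joint arm with a two-finger parallel gripper is mounted at the origin on the work surface. World frame = base frame: x ahead of the robot, y to its left, z up, the work surface at z = 0. Lengths are in m, angles in rad, forces in N, time in s.
With the tool pointing down it reaches from about 0.425 to 0.825 m from the base axis. Payload 3.6 kg.
Tool frame: the origin (TCP) lies at the very end of the fingers, on their centre line; the grasp point (between the pads) lies 19 mm behind it; z points along the fingers, y is the line along which they close (so a half turn about z gives the same grasp; the last joint's range is limited). The gripper opens to 93 mm and grips with 3 to 60 N. Pads are 15 mm wide; open, the fingers measure 128 mm over their backs; the gripper's body (75 mm by 188 mm) begins 65 mm behind the grasp point.
Start: joints at [-1.345, 0.615, -0.013, 1.423, 0.008, 1.103, -0.04], TCP at [0.162, 0.629, 0.219] pointing down, gripper open.
Joint ranges: [-3.12, 3.12], [-0.3, 2.06], [-1.34, 1.32], [0.26, 2.42], [-1.36, 4.5], [0.01, 1.98], [-2.84, 2.84]. Speed limits (rad/s): [2.79, 2.79, 3.14, 3.14, 3.14, 3.14, 3.14].

### API

Orientations are given as a unit quaternion [x, y, z, w].
In Python, from rig import manip gives the robot as it stands.
- The arm moves only by the tool move_arm, never from a script. Its argument "motion" is a list of rows, each a list of 2 entries, a list of its own where there are three numbers: the shift along the world's x, y, z each as a share of 0.5 m, from -1 to 1, then the turn about the world's z as a share of 180 degrees, from -1 to 1. A call has 1 to 20 rows; each row shifts and turns the commanded pose from where the row before left it; what a row does not reach is not made up. A row lasts 1/12 s, in which the tool goes at most 41.7 mm and 7.16 degrees, less where a joint would pass 70% of its speed; a pose out of reach is approached as far as the arm can. A call with a number of a shift or a turn outside -1 to 1 is refused whole. A call with a gripper value outside its range is refused whole. "fingers" is the closure, from -1 (fully open) to 1 (shut), set as the call begins (left out, the last holds). The fingers move at their own pace and stop on an object; "squeeze" is the grip in N (left out, the last holds). Time passes only in rows, so rows that do not move let the fingers close. It gives the time, the measured TCP pose, the force, the opening and the grip force at its end, in the units of the state.
- manip.observe(): the state, without advancing time (a new reading comes with each control period).
- manip.camera(name): name is "scene" or "top"; returns a dict with "frame" (400x640x3 uint8, red, green, blue), "fx", "fy", "cx", "cy" (pixels), "extrinsics" (4x4, takes a point from camera to world coordinates). Camera axes: x right, y down, z forward; pixel columns grow to the right and rows downward; lengths in m; the calibration is good to about 2 mm. A picture is of the moment at which its call begins. There is no depth.
- manip.hand_in(): hands the job in; it is judged then, once.
The state is a dict: "t": time; "joint_pos": joint angles; "joint_velocities": joint speeds; "joint_efforts": joint torques, N m; "eef_pos": TCP position; "tcp_rot": TCP orientation; "force": force on the tool from outside, world axes, zero at the start; "ft_torque": the same for the moment, N m; "width": finger opening in m; "grasp_force": force on a finger pad.
Only numpy, scipy, OpenCV 4.12 (cv2) and the standard library are available. Lean on these libraries where they do the work, as an engineer would, in place of code of your own. Each camera call takes 0.05 s, during which the arm holds its last target. There are 200 camera calls.

### The job

Of the three loose coin rolls lying on the desk, pick up the thickest one, lay it lengthwise in the V of the roll checking stand, midway between the end blocks, so that it rests on both sloping faces, and press the roll down (touching only the roll, not the stand) until the sprung V has sunk so far that its top edges are level with the tops of the stand's two end blocks. Leave the two thin rolls where they lie, and finish while still holding the roll pressed down there: do not let go.

Things in the scene. Friction and masses are not known exactly. Their poses are not given: they have to be found in the camera images.
- roll_center (a point): the roll to check: loose white paper coin roll, the THICK one: cylinder 27 mm diameter, 96 mm long, about 0.4 kg, lying on the desk. Point at the middle of the roll on its axis (13.5 mm above the desk at the start); x axis = the roll's long axis (its y and z turn as it rolls)
- roll: the same thick roll as a body; its origin lies on the roll's skin (13.5 mm from the axis) and turns with it, x axis = the roll's long axis
- thin1_center (a point): loose white paper coin roll, THIN: cylinder 19 mm diameter, 84 mm long, lying on the desk. Point at the middle of the roll on its axis (9.5 mm above the desk); x axis = the roll's long axis. To be left where it lies
- thin2_center (a point): loose white paper coin roll, THIN: cylinder 19 mm diameter, 84 mm long, lying on the desk. Point at the middle of the roll on its axis (9.5 mm above the desk); x axis = the roll's long axis. To be left where it lies
- stand: roll checking stand, fixed to the desk: dark steel base plate 180 x 90 x 4 mm and, at its two ends, aluminium end blocks (20 mm long, 44 mm wide, tops 50 mm above the desk, inner faces 64 mm either side of the middle). Between them a sprung steel cradle with two V supports, free to shift 4 mm to either side (0.15 N per mm), so that it centres itself under a roll pressed into it. Origin: centre of the underside, on the desk; x axis = direction of the V groove, z up
- cradle_v (a point): point on the sprung cradle where the seated, centred thick roll has its axis: 62 mm above the desk with the cradle up; sinks with it. x axis = the groove. Two 90 degree V supports span 24 to 42 mm either side of the middle (48 mm free gap for fingers between); their top edges are 3 mm below this point, 16 mm either side; the cradle's flat plate (108 x 50 mm) is 34 mm below it
- cradle (a joint): how far the cradle has sunk, m: 0 up, 0.009 = V top edges level with the end blocks' tops, 0.016 = on its stop. Spring: 5 N preload plus 1 N per mm; the weight of cradle and roll alone sinks it under 3 mm, so level takes about 8 N of push. It springs back when let go
Things that resemble listed ones, but are neither listed nor needed, are in the scene too. Leave any orange or pink look-alike of the roll alone.

How it is judged:
By the outcome, as a careful person would: the job done as asked, in the order asked, and still so for the second after the job is handed in, while the arm keeps its last pose, push and grip.
It also fails if it takes over 43 s, if anything falls off the work surface, if the arm or the gripper's body presses on something with over 40 N, if the wrist force passes 120 N, or if a joint passes its speed limit or range.

## Working session

There is one attempt and no reset: what is moved stays moved. The work goes in short steps, Python scripts to look and compute and a tool call to move; the robot and the scene stay as the last step left them, time stands still between calls to the robot, and variables do not carry over. Pictures are saved under pics/ and viewed, at most 10 in all, crops included, and the job is handed in when it is done.

Besides the shell and the picture viewer there is one more tool, called as a command line: name --argument value ..., lists and objects as JSON in quotes. move_arm: Moves the arm, as the interface text tells. Shift numbers are shares of 0.5 m and turn numbers shares of 180 degrees, none past 1 either way. Its arguments: {"type":"object","properties":{"motion":{"type":"array","items":{"type":"array"}},"fingers":{"type":"number"},"squeeze":{"type":"number"}},"required":["motion"]}

```bash
mkdir -p pics; python3 - <<'E'
from rig import manip
import cv2,numpy as np
s=manip.observe();print(s)
for n in("scene","top"):
    c=manip.camera(n);cv2.imwrite(f"pics/{n}0.png",c["frame"][:,:,::-1]);print(n,c["fx"],c["cx"],c["cy"],np.round(c["extrinsics"],3).tolist())
E
```

```text
{'t': 0.0, 'joint_pos': array([-1.3454972 ,  0.61590423, -0.01262598,  1.42487344,  0.00808954,
        1.10343341, -0.04037921]), 'joint_velocities': array([-0.00111083,  0.00158433,  0.00045876,  0.00025376, -0.0001029 ,
        0.00012645, -0.0007632 ]), 'joint_efforts': array([ 1.22703213e-05, -4.58932400e+01,  2.08981270e-01, -1.65745175e+01,
       -6.11699140e-02,  2.04279221e-02,  2.18365467e-04]), 'eef_pos': array([0.16173091, 0.62873717, 0.21749934]), 'tcp_rot': array([ 1.25522352e-01,  9.92089960e-01, -1.27551036e-03, -1.50060335e-04]), 'force': array([-0.43276167,  0.08799112,  0.15089818]), 'ft_torque': array([0.04341729, 0.02198004, 0.00403111]), 'grasp_force': 0.0, 'width': 0.0931548708133163}
scene 486.7956199558161 317.7501996729212 188.32603940992504 [[0.759, 0.532, -0.376, 0.921], [0.652, -0.623, 0.433, -0.515], [-0.004, -0.574, -0.819, 0.908], [0.0, 0.0, 0.0, 1.0]]
top 427.5658184384819 316.9914141420502 197.60226194928663 [[-0.01, -0.995, 0.098, 0.431], [-1.0, 0.008, -0.015, -0.045], [0.015, -0.098, -0.995, 0.957], [0.0, 0.0, 0.0, 1.0]]
```

View pics/top0.png

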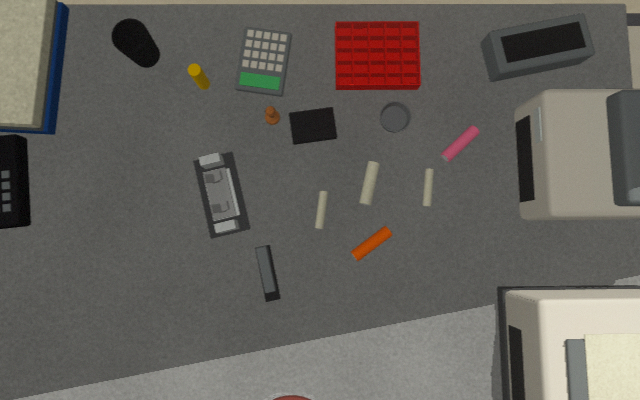

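View pics/scene0.png

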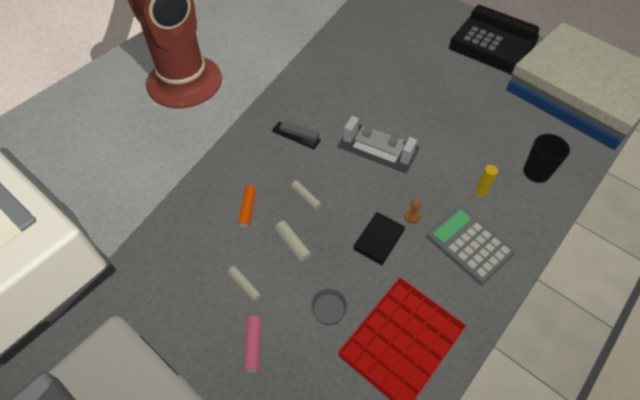

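The top view shows the thick roll at about (370,183), with thin rolls at (321,210) and (428,187). The stand is at (221,195), its blocks at (210,160) and (227,227). In the scene view the thick roll is at (293,241) and the stand at (380,142).

```bash
cat > h.py <<'E'
from rig import manip
import cv2,numpy as np
def ray(c,uv,z):
    E=c["extrinsics"];d=E[:3,:3]@[(uv[0]-c["cx"])/c["fx"],(uv[1]-c["cy"])/c["fy"],1];o=E[:3,3]
    return o+d*(z-o[2])/d[2]
def comps(mask,amin=60):
    n,l,st,ce=cv2.connectedComponentsWithStats(mask.astype(np.uint8))
    out=[]
    for i in range(1,n):
        if st[i,4]>=amin:
            k=cv2.findContours((l==i).astype(np.uint8),0,2)[0][0]; out.append((st[i,4],ce[i],cv2.minAreaRect(k)))
    return out
def axis_ends(r):
    b=cv2.boxPoints(r)
    if np.linalg.norm(b[0]-b[1])>np.linalg.norm(b[1]-b[2]): b=np.roll(b,-1,0)
    return (b[0]+b[1])/2,(b[2]+b[3])/2
E
python3 - <<'E'
from h import *
for n,win in(("top",[(300,150,445,240),(190,148,252,242)]),("scene",[(220,170,330,310),(335,110,420,170)])):
    c=manip.camera(n);f=c["frame"].astype(int);hsv=cv2.cvtColor(c["frame"],cv2.COLOR_RGB2HSV)
    for j,(a,b,d,e) in enumerate(win):
        m=np.zeros(f.shape[:2],bool);m[b:e,a:d]=1
        m&=(f.min(2)>(140 if j==0 else 165))&(hsv[...,1]<70)
        for A,ce,r in comps(m,40):
            p,q=axis_ends(r);z=0.0135 if A>300 and j==0 else 0.0095
            if j: z=0.05
            P,Q=ray(c,p,z),ray(c,q,z)
            print(n,j,A,np.round(ce),np.round(ray(c,ce,z),4),"L",round(np.linalg.norm(P-Q),4),"W",np.round(r[1],1),"ang",round(np.degrees(np.arctan2(*(Q-P)[1::-1])),1))
        if j:
            k=c["frame"][b:e,a:d,::-1];cv2.imwrite(f"pics/st_{n}.png",cv2.resize(k,None,fx=6,fy=6,interpolation=cv2.INTER_CUBIC))
E
```

```text
(no output)
```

View pics/st_top.png

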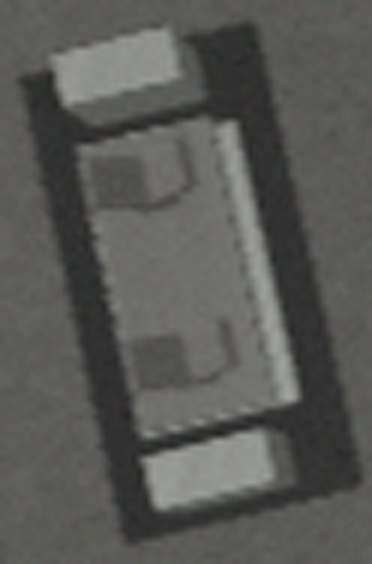

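View pics/st_scene.png

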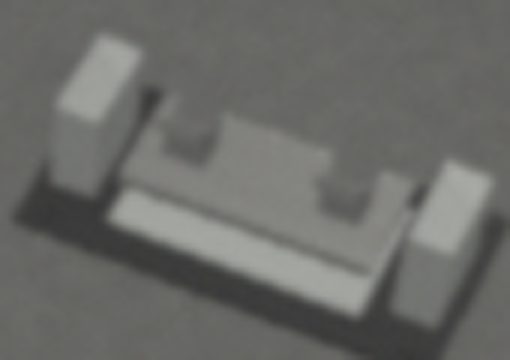

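The crops show the base plate and block tops clearly. In the top crop the plate corners are at about (20,75), (255,22), (360,480) and (128,543). The block tops are centred near (120,67) and (211,470). The picture is dimmer than my thresholds assumed, so I'll lower them.

```bash
python3 - <<'E'
from h import *
for n,(a,b,d,e),(sx,sy),bl in(("top",(300,150,445,240),(190,148),[[(53,62),(175,28),(185,75),(68,105)],[(143,458),(268,430),(275,482),(157,510)]]),
  ("scene",(220,170,330,310),(335,110),[[(102,33),(145,50),(98,122),(57,102)],[(447,160),(493,178),(450,255),(410,235)]])):
    c=manip.camera(n);f=c["frame"].astype(int);hsv=cv2.cvtColor(c["frame"],cv2.COLOR_RGB2HSV)
    sub=c["frame"][b:e,a:d].min(2)
    th,_=cv2.threshold(np.ascontiguousarray(sub),0,255,cv2.THRESH_OTSU);th=max(th,105);print(th,sub.max())
    m=np.zeros(f.shape[:2],bool);m[b:e,a:d]=1
    m&=(f.min(2)>th)&(hsv[...,1]<90)
    for A,ce,r in comps(m,60):
        p,q=axis_ends(r);z=0.0135 if min(r[1])>10 else 0.0095
        P,Q=ray(c,p,z),ray(c,q,z)
        print(n,A,np.round(ce),np.round(ray(c,ce,z),4),"L",round(np.linalg.norm(P-Q),4),"W",np.round(r[1],1),"ang",round(np.degrees(np.arctan2(*(Q-P)[1::-1])),1))
    px=lambda k:[sx+(k[0]+.5)/6-.5,sy+(k[1]+.5)/6-.5]
    B=[np.mean([ray(c,px(k),0.05) for k in q],0) for q in bl]
    print("blocks",np.round(B,4),"mid",np.round(np.mean(B,0),4),"D",np.linalg.norm(B[0]-B[1]).round(4),"ang",np.degrees(np.arctan2(*(B[1]-B[0])[1::-1])).round(1))
    if n=="top":
        C=[ray(c,px(k),0.004) for k in[(20,75),(255,22),(360,480),(128,543)]]
        print("base mid",np.mean(C,0).round(4),[np.linalg.norm(C[i]-C[i-1]).round(3) for i in range(4)])
E
```

```text
105 138
top 420 [369. 182.] [ 0.557  -0.1748  0.0135] L 0.0986 W [10.3 43.7] ang 166.4
top 262 [427. 187.] [ 0.5453 -0.3074  0.0095] L 0.0845 W [ 7.2 37.3] ang 173.9
top 246 [320. 209.] [ 0.4972 -0.0666  0.0095] L 0.0837 W [ 6.9 37.6] ang 171.8
blocks [[0.605  0.1705 0.05  ]
 [0.4611 0.1366 0.05  ]] mid [0.533  0.1536 0.05  ] D 0.1478 ang -166.8
base mid [0.5341 0.1542 0.004 ] [np.float64(0.18), np.float64(0.09), np.float64(0.177), np.float64(0.088)]
105 147
scene 307 [306. 194.] [ 0.4972 -0.0681  0.0095] L 0.0921 W [36.8  8.5] ang -9.4
scene 594 [293. 240.] [ 0.5564 -0.1763  0.0135] L 0.1069 W [46.4 13.7] ang -13.1
scene 426 [244. 282.] [ 0.5462 -0.309   0.0135] L 0.0905 W [42.  10.6] ang -6.2
blocks [[0.4622 0.1363 0.05  ]
 [0.6058 0.1703 0.05  ]] mid [0.534  0.1533 0.05  ] D 0.1475 ang 13.3
```

The two views agree. The roll is at (0.557, -0.1755) with its axis at -13.4°. The stand is at (0.534, 0.1535) with its groove at +13.3°. The tool's x axis is already at about 165.6°, so it needs only a +1° turn.

move_arm --motion '[[[0.064,-0.048,0],0.0056],[[0.064,-0.048,0],0],[[0.064,-0.048,0],0],[[0.064,-0.048,0],0],[[0.064,-0.048,0],0],[[0.064,-0.048,0],0],[[0.064,-0.048,0],0],[[0.064,-0.048,0],0],[[0.064,-0.048,0],0],[[0.064,-0.048,0],0],[[0.01,-0.075,0],0],[[0.01,-0.075,0],0],[[0.01,-0.075,0],0],[[0.01,-0.075,0],0],[[0.01,-0.075,0],0],[[0.01,-0.075,0],0],[[0.01,-0.075,0],0],[[0.01,-0.075,0],0],[[0.01,-0.075,0],0],[[0.01,-0.075,0],0]]' --fingers -1 --squeeze 35

```text
t: 1.97
eef_pos: [0.5319, 0.0127, 0.2189]
tcp_rot: [0.117, 0.993, 0.0, 0.0]
force: [1.0, 0.4, -0.4]
width: 0.0929
grasp_force: 0.0
```

move_arm --motion '[[[0.01,-0.075,0],0],[[0.01,-0.075,0],0],[[0.01,-0.075,0],0],[[0.01,-0.075,-0.03],0],[[0.01,-0.075,-0.05],0],[[0,0,-0.06],0],[[0,0,-0.06],0],[[0,0,-0.06],0],[[0,0,0],0],[[0,0,0],0],[[0,0,0],0],[[0,0,0],0]]'

```text
t: 2.97
eef_pos: [0.5582, -0.1703, 0.0929]
tcp_rot: [0.117, 0.993, -0.0, 0.002]
force: [-0.1, -0.2, -0.5]
width: 0.0929
grasp_force: 0.0
```

```bash
python3 - <<'E'
from h import *
s=manip.observe();print(s["eef_pos"],np.abs(s["joint_velocities"]).max())
c=manip.camera("scene");a=cv2.resize(c["frame"][170:310,200:380,::-1],None,fx=4,fy=4);cv2.imwrite("pics/a1.png",a)
E
```

```text
[ 0.55820928 -0.17029657  0.09294183] 0.005708580157174747
```

View pics/a1.png

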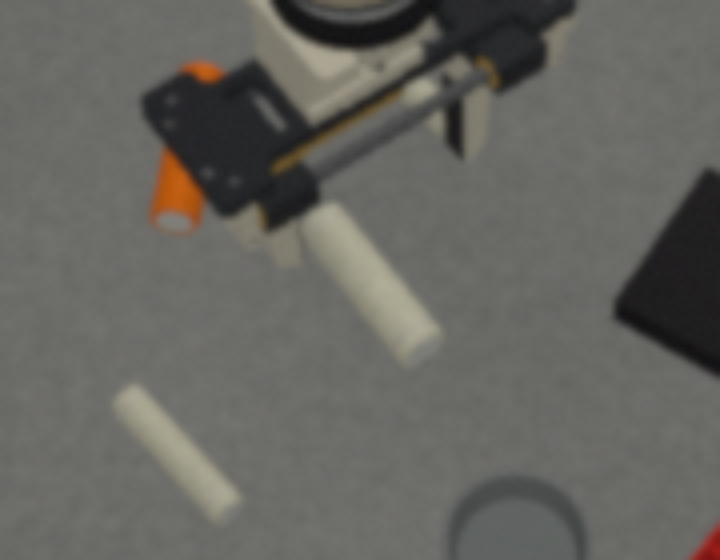

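The open fingers straddle the thick roll and line up with its axis. The other rolls are clear. Next I correct by about 5 mm in y and go down.

move_arm --motion '[[[-0.002,-0.01,-0.05],0],[[0,0,-0.05],0],[[0,0,-0.03],0],[[0,0,-0.02],0],[[0,0,-0.014],0],[[0,0,0],0],[[0,0,0],0],[[0,0,0],0],[[0,0,0],0]]'

```text
t: 3.77
eef_pos: [0.5564, -0.1752, 0.0098]
tcp_rot: [0.117, 0.993, -0.0, 0.001]
force: [-0.0, 0.3, 0.2]
width: 0.0928
grasp_force: 0.0
```

move_arm --motion '[[[0,0,-0.006],0],[[0,0,-0.006],0],[[0,0,0],0],[[0,0,0],0],[[0,0,0],0],[[0,0,0],0]]'

```text
t: 4.27
eef_pos: [0.5555, -0.175, 0.0027]
tcp_rot: [0.117, 0.993, -0.0, 0.0]
force: [-0.1, 0.3, 0.1]
width: 0.093
grasp_force: 0.0
```

move_arm --motion '[[[0,0,0],0],[[0,0,0],0],[[0,0,0],0],[[0,0,0],0],[[0,0,0],0],[[0,0,0],0],[[0,0,0],0],[[0,0,0],0],[[0,0,0],0],[[0,0,0],0],[[0,0,0],0],[[0,0,0],0]]' --fingers 1 --squeeze 35

```text
t: 5.27
eef_pos: [0.5555, -0.1753, 0.0027]
tcp_rot: [0.117, 0.993, -0.0, 0.0]
force: [-0.2, -1.3, 0.2]
width: 0.0262
grasp_force: 35.0
```

Gripped at 26 mm width, so it is the thick roll. Lift, carry and turn by +26.7°.

move_arm --motion '[[[0,0,0.03],0],[[0,0,0.06],0],[[0,0,0.06],0],[[0,0,0.06],0],[[0,0,0.04],0],[[-0.004,0.066,0],0.015],[[-0.004,0.066,0],0.015],[[-0.004,0.066,0],0.015],[[-0.004,0.066,0],0.015],[[-0.004,0.066,0],0.015],[[-0.004,0.066,0],0.015],[[-0.004,0.066,0],0.015],[[-0.004,0.066,0],0.015],[[-0.004,0.066,0],0.015],[[-0.004,0.066,0],0.014],[[0,0,0],0],[[0,0,0],0],[[0,0,0],0],[[0,0,0],0],[[0,0,0],0]]'

```text
t: 6.93
eef_pos: [0.5355, 0.153, 0.1273]
tcp_rot: [-0.115, 0.993, -0.001, -0.0]
force: [-0.1, -0.0, -3.9]
width: 0.0263
grasp_force: 35.0
```

```bash
python3 - <<'E'
from h import *
s=manip.observe();print(s["eef_pos"],s["width"],2*np.degrees(np.arctan2(s["tcp_rot"][1],s["tcp_rot"][0])))
o=[]
for n in("top","scene"):
    c=manip.camera(n)
    k=c["frame"][100:260,150:300] if n=="top" else c["frame"][50:210,300:450]
    o.append(cv2.resize(np.ascontiguousarray(k[:,:,::-1]),(390,416),interpolation=cv2.INTER_CUBIC))
cv2.imwrite("pics/a2.png",np.hstack(o))
E
```

```text
[0.53550057 0.15298803 0.12733447] 0.026288865340604525 193.23035008340906
```

View pics/a2.png

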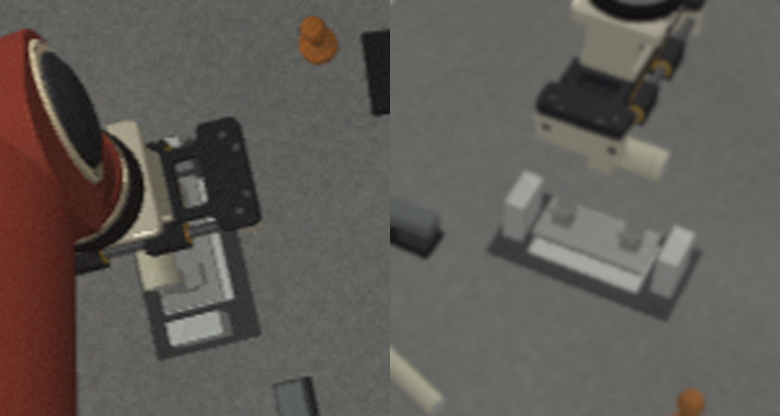

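The roll hangs level over the stand, and its far end shows in the scene view at crop (658,162). The near end shows in the top view at crop (157,288). I'll cast both ends to check the centring.

```bash
python3 - <<'E'
from h import *
z=.138;u=np.array([np.cos(np.radians(13.3)),np.sin(np.radians(13.3))]);M=np.array([.534,.1535])
n=np.array([-u[1],u[0]])
for nm,p in(("scene",(300+(658-390)*150/390,50+162*160/416)),("top",(150+157*150/390,100+288*160/416))):
    c=manip.camera(nm);P=ray(c,p,z)[:2]-M;print(nm,P@u,P@n)
t=np.array([.5355,.153])-M;print(t@u,t@n)
E
```

```text
scene 0.04380528442085503 0.0016171520545375045
top -0.04701039363396308 0.004131399692725332
0.0013447434405715272 -0.0008316640421706888
```

Both estimates put the roll within 3 mm of the middle. Now I descend to just above the V.

move_arm --motion '[[[-0.001,0.002,-0.03],0],[[0,0,-0.04],0],[[0,0,-0.03],0],[[0,0,-0.02],0],[[0,0,-0.016],0],[[0,0,0],0],[[0,0,0],0],[[0,0,0],0],[[0,0,0],0],[[0,0,0],0]]'

```text
t: 7.97
eef_pos: [0.5356, 0.1562, 0.0605]
tcp_rot: [-0.117, 0.993, 0.0, 0.001]
force: [-0.4, -0.4, -4.3]
width: 0.0261
grasp_force: 35.0
```

```bash
python3 - <<'E'
from h import *
s=manip.observe();print(s["eef_pos"],s["force"])
o=[]
for n in("top","scene"):
    c=manip.camera(n)
    k=c["frame"][140:250,180:280] if n=="top" else c["frame"][80:190,330:430]
    o.append(cv2.resize(np.ascontiguousarray(k[:,:,::-1]),(400,440),interpolation=cv2.INTER_CUBIC))
cv2.imwrite("pics/a3.png",np.hstack(o))
E
```

```text
[0.53562037 0.15620329 0.06048715] [-0.44933451 -0.35813217 -4.34654802]
```

View pics/a3.png

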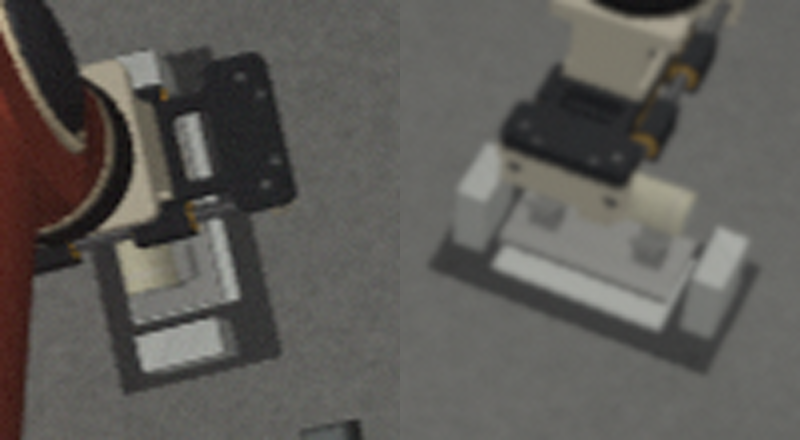

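The roll is above the V and clear of both end blocks. The measured y drifted by 2.7 mm, so I correct it and lower gently.

move_arm --motion '[[[-0.003,-0.005,-0.006],0],[[0,0,-0.006],0],[[0,0,0],0],[[0,0,0],0],[[0,0,0],0],[[0,0,0],0],[[0,0,0],0],[[0,0,0],0]]'

```text
t: 8.73
eef_pos: [0.5336, 0.1536, 0.0537]
tcp_rot: [-0.117, 0.993, -0.0, 0.0]
force: [0.4, 0.1, -4.0]
width: 0.0264
grasp_force: 35.0
```

```bash
python3 - <<'E'
from h import *
u=np.array([np.cos(np.radians(13.3)),np.sin(np.radians(13.3))]);M=np.array([.534,.1535]);n=np.array([-u[1],u[0]])
s=manip.observe();t=s["eef_pos"][:2]-M;print(s["eef_pos"],t@u,t@n,s["force"])
# visible roll strip: fit its edges at known axis height
z=s["eef_pos"][2]+.0108
for nm,(a,b,d,e) in(("top",(205,190,235,222)),("scene",(385,118,408,142))):
    c=manip.camera(nm);f=c["frame"].astype(int);m=np.zeros(f.shape[:2],bool);m[b:e,a:d]=1
    m&=(f.min(2)>70)&(f[...,0]-f[...,2]>14)
    for A,ce,r in comps(m,30):
        P=np.array([ray(c,q,z)[:2]-M for q in [ce,*cv2.boxPoints(r)]]);print(nm,A,ce.round(),np.round(np.c_[P@u,P@n],4).tolist())
E
```

```text
[0.53357667 0.15358961 0.05373077] -0.00039136636243659135 0.00018459059677912245 [ 0.38906507  0.12655518 -3.99733241]
top 88 [215. 194.] [[-0.0058, 0.0022], [0.0025, 0.0236], [0.0028, -0.0172], [-0.0121, -0.0175], [-0.0124, 0.0232]]
top 144 [218. 207.] [[-0.0349, 0.0035], [-0.0192, 0.0153], [-0.0203, -0.0112], [-0.0479, -0.0105], [-0.0468, 0.0159]]
scene 164 [392. 132.] [[0.028, 0.0017], [0.0117, -0.0152], [0.0073, 0.0182], [0.044, 0.0178], [0.0478, -0.0153]]
```

Both views put the roll centred lengthwise (ends at about ±47.5 mm) and about 2 mm off sideways. I'll trim that, then press in small steps.

move_arm --motion '[[[0.001,-0.003,-0.006],0],[[0,0,0],0],[[0,0,0],0],[[0,0,0],0],[[0,0,0],0]]'

```text
t: 9.25
eef_pos: [0.5344, 0.1522, 0.051]
tcp_rot: [-0.117, 0.993, 0.0, 0.001]
force: [0.0, -0.0, -1.3]
width: 0.0262
grasp_force: 35.0
```

move_arm --motion '[[[0,0,-0.004],0],[[0,0,0],0],[[0,0,0],0],[[0,0,0],0],[[0,0,0],0]]'

```text
t: 9.67
eef_pos: [0.5344, 0.1522, 0.0489]
tcp_rot: [-0.117, 0.993, 0.0, 0.0]
force: [0.0, 0.2, 1.8]
width: 0.0257
grasp_force: 35.0
```

move_arm --motion '[[[0,0,-0.004],0],[[0,0,0],0],[[0,0,0],0],[[0,0,0],0],[[0,0,0],0]]'

```text
t: 10.08
eef_pos: [0.5344, 0.1521, 0.0469]
tcp_rot: [-0.117, 0.993, 0.0, 0.0]
force: [-0.3, 0.3, 3.3]
width: 0.0266
grasp_force: 35.0
```

move_arm --motion '[[[0,0,-0.004],0],[[0,0,0],0],[[0,0,0],0],[[0,0,0],0],[[0,0,0],0]]'

```text
t: 10.5
eef_pos: [0.5345, 0.1522, 0.045]
tcp_rot: [-0.117, 0.993, 0.0, 0.0]
force: [0.7, 0.9, 5.0]
width: 0.0263
grasp_force: 35.0
```

Contact came at TCP z ≈ 0.051 as predicted, and the slope is about 1 N/mm. Level should be at z ≈ 0.042, with about 8 N.

move_arm --motion '[[[0,0,-0.003],0],[[0,0,-0.003],0],[[0,0,0],0],[[0,0,0],0],[[0,0,0],0],[[0,0,0],0],[[0,0,0],0],[[0,0,0],0],[[0,0,0],0]]'

```text
t: 11.25
eef_pos: [0.5345, 0.1522, 0.0424]
tcp_rot: [-0.117, 0.993, 0.0, 0.001]
force: [-0.2, 0.7, 7.9]
width: 0.0261
grasp_force: 35.0
```

```bash
python3 - <<'E'
from h import *
F=[];Z=[];o=[]
for i in range(6):
  for n in("top","scene"):
    c=manip.camera(n);s=manip.observe();F.append(s["force"]);Z.append(s["eef_pos"])
    if i==0:
        k=c["frame"][140:250,180:280] if n=="top" else c["frame"][80:190,330:430]
        o.append(cv2.resize(np.ascontiguousarray(k[:,:,::-1]),(400,440),interpolation=cv2.INTER_CUBIC))
cv2.imwrite("pics/a4.png",np.hstack(o));print(np.mean(F,0),np.mean(Z,0),np.std(Z,0),s["t"])
E
```

```text
[-0.14737108  0.15627214  7.65292684] [0.53446972 0.15219932 0.04237873] [7.30811006e-06 1.59744610e-05 8.08107835e-06] 11.85
```

View pics/a4.png

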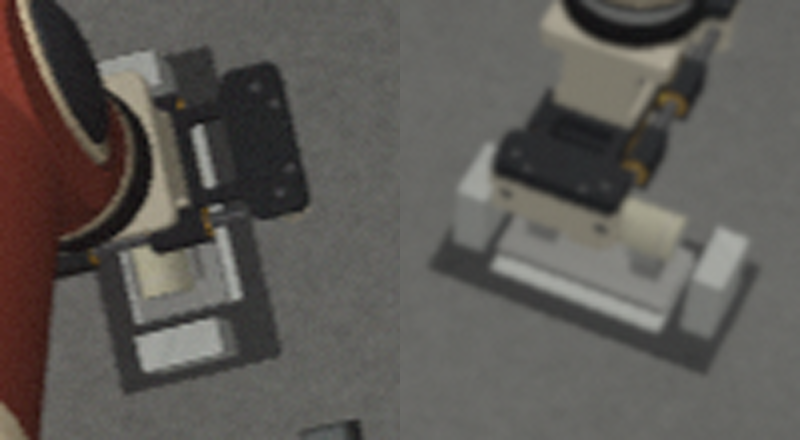

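The roll is seated in the V and the cradle has sunk, with 7.65 N at z 0.0424. A final half-millimetre nudge, then hand in.

move_arm --motion '[[[0,0,-0.001],0],[[0,0,0],0],[[0,0,0],0],[[0,0,0],0],[[0,0,0],0],[[0,0,0],0]]'

```text
t: 12.35
eef_pos: [0.5345, 0.1522, 0.0419]
tcp_rot: [-0.117, 0.993, 0.0, 0.001]
force: [-0.6, 1.2, 8.9]
width: 0.0262
grasp_force: 35.0
```

```bash
python3 -c "
from rig import manip
s=manip.observe();print(s['eef_pos'],s['force'],s['t']);print(manip.hand_in())"
```

```text
[0.53445979 0.15224516 0.0419408 ] [-0.61095785  1.16381859  8.91654753] 12.35
the job is handed in; nothing more can be done
None
```

The job is handed in at 12.35 s with the thick roll in the V, still gripped and pressed down at about 8–9 N; that the cradle is level is inferred from tool height and push force, not seen directly.

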